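# Bring the espresso cup round to the front of the serving carousel

### The job

On the cafe counter stands a wooden serving carousel. With the fingertips, push the turntable round at its rim (its upright dowels give something to push against) until the small espresso cup (the piece on it that has a handle) stands centred behind the steel pointer on the fixed front tongue, then leave it at rest there. Turn it gently so that the crockery stays upright on its cork patches, do not touch or lift the crockery, and leave the other things on the counter where they are.

Things in the scene. Friction and masses are not known exactly. Their poses are not given: they have to be found in the camera images.
- carousel: Fixed dark wooden plinth, 230 mm diameter, 26 mm high; place and yaw vary. Origin: centre of its underside, on the turntable's axis. Its own -x points to the front: a low wooden tongue 64 mm wide reaches to 220 mm from the axis there and carries a flat steel lozenge, the pointer (57 mm over its corners, centre 186 mm from the axis). Tongue and pointer are at most 16 mm high, lower than the disc.
- hub (a point): Centre of the upper face of the turntable: a light wooden disc, 280 mm diameter, 16 mm thick, face 46 mm above the counter, with a 24 mm wide, 12 mm high steel knob here. It turns either way without stops, needs about 2 N at a dowel, and stops almost at once when no longer pushed. Three white pieces stand loose on it 70 mm from the axis, 120 degrees apart, none over 60 mm tall.
- turntable (a joint): How far the turntable has been turned since the start, rad, anticlockwise seen from above positive; always 0 at the start. The espresso cup then stands anywhere from 40 to 180 degrees away from the pointer, on either side.
- cup: Small white espresso cup with a handle, the only piece on the turntable that has a handle: 60 mm diameter, 58 mm high, stands loose on the disc with its axis 70 mm from the turntable's axis. Origin: centre of its underside; z up; its handle (its own +y) points roughly along the disc's circumference, and reaches about 60 mm from the cup's axis.
- cup_seat (a point): Centre of the cork patch on the disc where the espresso cup stands (72 mm patch, flush).
- bowl: White bowl without a handle, 66 mm diameter, 40 mm high, loose on its cork patch. Origin: centre of its underside.
- bowl_seat (a point): Centre of the bowl's cork patch.
- jar: White closed sugar jar without a handle, 56 mm diameter, 58 mm high, loose on its cork patch. Origin: centre of its underside.
- jar_seat (a point): Centre of the jar's cork patch.
- milk_jug: Bystander: steel jug with handle, 80 mm diameter, 90 mm high, on the counter. Origin: centre of its underside.
- paper_cup: Bystander: plain paper cup, 80 mm diameter, 95 mm high, on the counter. Origin: centre of its underside.
- tamper: Bystander: steel coffee tamper, 58 mm diameter, 84 mm high, on the counter. Origin: centre of its underside.
- tall_cup: Bystander: big white mug with handle, 76 mm diameter, 85 mm high, on the counter, not on the turntable. Origin: centre of its underside.
- spoon: Bystander: spoon, 150 mm long, lying on the counter. Origin: centre of its underside.
- dowel0 (a point): Top centre of an upright dark wooden dowel, 14 mm diameter, standing 35 mm above the disc (top 81 mm above the counter), 125 mm from the axis. Six of them, 60 degrees apart, turn with the disc and are what to push against. Seen from above this one is 210 degrees anticlockwise of the espresso cup's seat.
- dowel1 (a point): Top centre of an upright dark wooden dowel, 14 mm diameter, standing 35 mm above the disc (top 81 mm above the counter), 125 mm from the axis. Six of them, 60 degrees apart, turn with the disc and are what to push against. Seen from above this one is 270 degrees anticlockwise of the espresso cup's seat.
- dowel2 (a point): Top centre of an upright dark wooden dowel, 14 mm diameter, standing 35 mm above the disc (top 81 mm above the counter), 125 mm from the axis. Six of them, 60 degrees apart, turn with the disc and are what to push against. Seen from above this one is 330 degrees anticlockwise of the espresso cup's seat.
- dowel3 (a point): Top centre of an upright dark wooden dowel, 14 mm diameter, standing 35 mm above the disc (top 81 mm above the counter), 125 mm from the axis. Six of them, 60 degrees apart, turn with the disc and are what to push against. Seen from above this one is 30 degrees anticlockwise of the espresso cup's seat.
- dowel4 (a point): Top centre of an upright dark wooden dowel, 14 mm diameter, standing 35 mm above the disc (top 81 mm above the counter), 125 mm from the axis. Six of them, 60 degrees apart, turn with the disc and are what to push against. Seen from above this one is 90 degrees anticlockwise of the espresso cup's seat.
- dowel5 (a point): Top centre of an upright dark wooden dowel, 14 mm diameter, standing 35 mm above the disc (top 81 mm above the counter), 125 mm from the axis. Six of them, 60 degrees apart, turn with the disc and are what to push against. Seen from above this one is 150 degrees anticlockwise of the espresso cup's seat.
There are look-alikes about, which are no part of the job. Leave any orange or turquoise look-alike of the bowl alone. What is shaped like the jar but black is not meant.

How it is judged:
At the end, for the whole second after the job is handed in: The cup is on the pointer's side, its axis within 12 mm of the line from the carousel's axis through the pointer; the turntable is at rest; cup, bowl and jar stand upright within 15 mm of the centres of their patches; the other loose things moved less than 20 mm (y of cup in the frame of carousel between -0.012 and 0.012 m and x of cup in the frame of carousel below -0.05 m and velocity of joint turntable between -0.03 and 0.03 rad/s and distance between cup and cup_seat below 0.015 m and distance between bowl and bowl_seat below 0.015 m and distance between jar and jar_seat below 0.015 m and angle between each of cup, bowl, jar's own z axis and vertical below 0.1 rad and distance of each of milk_jug, paper_cup, tamper, tall_cup, spoon from where it was at the start of the episode below 0.02 m); the robot touches nothing.
It fails at once if the crockery on the turntable is touched by the robot (contact force between any of cup, bowl, jar and the fingers above 0.5 N or contact force between any of cup, bowl, jar and the arm above 0.5 N).
It fails at once if crockery slides off its patch, is lifted or carried (over 20 mm from its seat) (distance between cup and cup_seat above 0.02 m or distance between bowl and bowl_seat above 0.02 m or distance between jar and jar_seat above 0.02 m).
It fails at once if crockery is tipped (angle between any of cup, bowl, jar's own z axis and vertical above 0.3 rad).
It fails at once if another thing on the counter is moved more than 20 mm (distance of any of milk_jug, paper_cup, tamper, tall_cup, spoon from where it was at the start of the episode above 0.02 m).
It also fails if it takes over 48 s, if anything falls off the work surface, if the arm or the gripper's body presses on something with over 40 N, if the wrist force passes 120 N, or if a joint passes its speed limit or range.

### The arm

A 6-joint arm with a two-finger parallel gripper is mounted at the origin on the work surface. World frame = base frame: x ahead of the robot, y to its left, z up, the work surface at z = 0. Lengths are in m, angles in rad, forces in N, time in s.
With the tool pointing down it reaches from about 0.25 to 0.775 m from the base axis. Payload 4 kg.
Tool frame: the origin (TCP) lies at the centre of the arm's flange, where the gripper is bolted on; the fingertips stand ahead of it and the grasp point (between the pads) lies 180 mm ahead of it (robot.tcp_to_tips is the z of the fingertips in the tool frame, in m); z points along the fingers, y is the direction in which the jaws open and shut (so a half turn about z gives the same grasp; the last joint's range is limited). The gripper opens to 94 mm and grips with 3 to 60 N. Pads are 16 mm wide; open, the fingers measure 119 mm over their backs; the gripper's body (75 mm by 177 mm) begins 78 mm behind the grasp point.
Start: joints at [-1.225, 0.087, 1.371, -0, 1.684, -0.103], TCP at [0.239, -0.496, 0.405] pointing down, gripper open.
Joint ranges: [-3.1, 3.1], [-0.76, 2.03], [0.27, 2.55], [-1.08, 4.22], [0.17, 2.65], [-2.57, 2.57]. Speed limits (rad/s): [2.79, 2.79, 3.14, 3.14, 3.14, 3.14].

### API

Orientations are given as [roll, pitch, yaw] about the fixed x, y, z axes, in that order (R = Rz(yaw) Ry(pitch) Rx(roll)).
In Python, from bench import robot gives the robot as it stands.
- The arm moves only by the tool move_arm, never from a script. Its argument "increments" is a list that holds one entry, the list of rows, each a list of 7 numbers: the opening, from 0 (shut) to 1 (fully open), then the shift along the tool's x, y, z as a fraction of full scale, then the turn, a rotation vector about the tool's x, y, z as a fraction of full scale. In form: [[[jaw, dx, dy, dz, rx, ry, rz], ...]]. A call has 1 to 8 rows; each row is the pose to reach, as a shift and turn from the pose commanded when the call began, along the tool's axes at that moment; what a row does not reach only later rows make up. Full scale, the value 1, is 0.1 m for a shift and pi/2 rad for a turn. A row lasts 1/12 s, in which the tool goes at most 41.7 mm and 7.16 degrees, less where a joint would pass 70% of its speed; a pose out of reach is approached as far as the arm can. A call with a number of a shift or a turn outside -1 to 1 is refused whole. A call with a gripper value outside its range is refused whole. The fingers move at their own pace and stop on an object; the grip force is fixed at half the most. Time passes only in rows, so rows that repeat a pose let the fingers close. It gives the time, the measured TCP pose, the force and the opening at its end, in the units of the state.
- robot.get_obs(): the state, without advancing time (a new reading comes with each control period).
- robot.snapshot(name): name is "side" or "top" or "wrist"; returns (picture, depth): 420x560x3 uint8, red, green, blue; 420x560 float32, m along the optical axis (not along the pixel's ray), 0 where there is no reading.
- robot.camera_params(name): a dict with "mtx" (3x3 intrinsics, pixels), "R" (3x3) and "t" (3): a world point X has camera coordinates R X + t. Camera axes: x right, y down, z forward; pixel columns grow to the right and rows downward; lengths in m; the calibration is good to about 2 mm. A picture is of the moment at which its call begins: read the wrist's pose just before it. camera_params takes no time and is no camera call; for the wrist camera it gives the pose at the moment of the call.
- robot.close_job(): hands the job in, once; it reports no verdict.
The state is a dict: "time": time; "joint_positions": joint angles; "qvel": joint speeds; "joint_torque": joint torques, N m; "tool_pos": TCP position; "ee_rot": TCP orientation; "wrist_force": force on the tool from outside, world axes, zero at the start; "wrist_torque": the same for the moment, N m; "width": finger opening in m.
Only numpy, scipy, OpenCV 4.12 (cv2) and the standard library are available. Lean on these libraries where they do the work, as an engineer would, in place of code of your own. Each camera call takes 0.05 s, during which the arm holds its last target.

## Working session

There is one attempt and no reset: what is moved stays moved. The work goes in short steps, Python scripts to look and compute and a tool call to move; the robot and the scene stay as the last step left them, time stands still between calls to the robot, and variables do not carry over. Pictures are saved under pics/ and viewed, and the job is handed in when it is done.

Besides the shell and the picture viewer there is one more tool, called after ">>>" as name(argument=value, ...), one argument or row to a line, values as JSON. move_arm: Moves the arm, as the interface text tells. Its arguments: {"type":"object","properties":{"increments":{"type":"array","items":{"type":"array","items":{"type":"array","items":{"type":"number","minimum":-1,"maximum":1}}}}},"required":["increments"]}

```bash
mkdir -p pics; ls
python3 - <<'E'
from bench import robot
import cv2,numpy as np
o=robot.get_obs();print(o['time'],o['tool_pos'],o['ee_rot'],o['width'],robot.tcp_to_tips)
for n in ['side','top']:
    p,d=robot.snapshot(n);c=robot.camera_params(n)
    cv2.imwrite(f'pics/{n}0.png',p[:,:,::-1]);np.savez(f'{n}0.npz',p=p,d=d,**c)
    print(n,c)
E
```

```text
pics
0.0 [ 0.23859302 -0.49543369  0.40350867] [-3.13938103e+00 -2.02642894e-04  4.48785074e-01] 0.09384123212350827 0.1992
side {'mtx': array([[519.54511293,   0.        , 285.79255411],
       [  0.        , 519.54511293, 211.81038228],
       [  0.        ,   0.        ,   1.        ]]), 'R': array([[ 0.99395141, -0.10852257,  0.01683589],
       [-0.03898837, -0.49201677, -0.86971225],
       [ 0.10266695,  0.86379532, -0.49327188]]), 't': array([-0.50435865,  0.07382241,  1.51340168])}
top {'mtx': array([[529.41712278,   0.        , 274.11879622],
       [  0.        , 529.41712278, 203.79353478],
       [  0.        ,   0.        ,   1.        ]]), 'R': array([[-0.01739185, -0.99984413,  0.00303803],
       [-0.99216005,  0.01688194, -0.12382823],
       [ 0.12375764, -0.00516782, -0.99229902]]), 't': array([-0.00404645,  0.50666245,  1.63950056])}
```

View pics/side0.png

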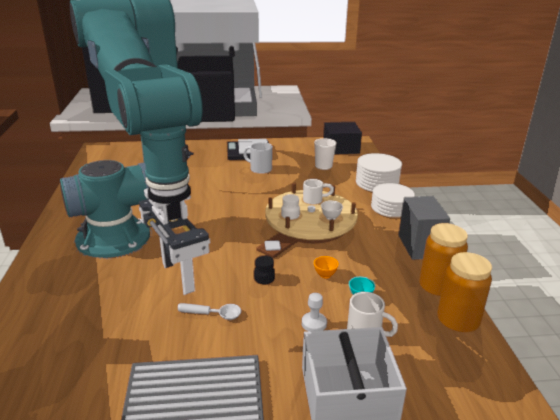

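View pics/top0.png

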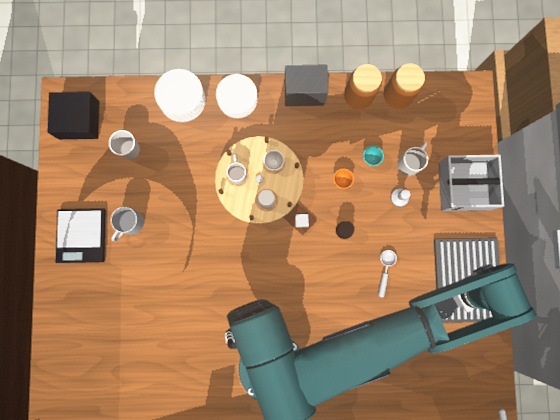

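Run:
```python
import cv2,numpy as np
p=np.load('top0.npz')['p'][:,:,::-1]
c=p[125:240,200:325];cv2.imwrite('pics/topc.png',cv2.resize(c,None,fx=6.4,fy=5.2*6.4/5.2*0.81,interpolation=cv2.INTER_CUBIC) if 0 else cv2.resize(c,None,fx=5,fy=5,interpolation=cv2.INTER_CUBIC))
p=np.load('side0.npz')['p'][:,:,::-1]
c=p[165:265,240:370];cv2.imwrite('pics/sidec.png',cv2.resize(c,None,fx=6,fy=6*0.99,interpolation=cv2.INTER_CUBIC))
```

```text
(no output)
```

View pics/topc.png

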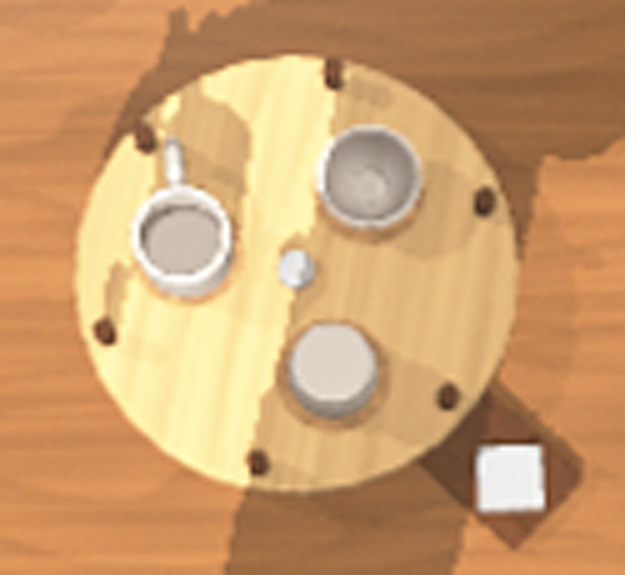

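View pics/sidec.png

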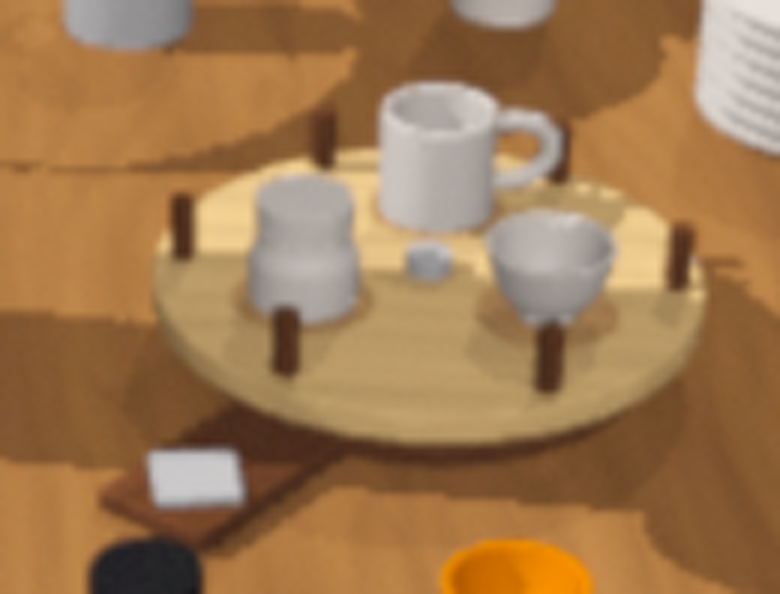

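The top view shows the knob at about (259,178) px, the cup with its handle at (237,172), the bowl at (274,160), the jar at (267,197) and the pointer at (302,221). The six dowels are visible around the rim.

```bash
cat > h.py <<'E'
import numpy as np
from scipy.optimize import least_squares
def ray(c,uv,z):
    K,R,t=c['mtx'],c['R'],c['t'];C=-R.T@t
    d=R.T@np.linalg.inv(K)@np.array([uv[0],uv[1],1.]);return (C+d*(z-C[2])/d[2])
E
python3 - <<'E'
import numpy as np
from h import *
c=np.load('top0.npz')
g=lambda x,y,z:ray(c,(200+(x+.5)/5-.5,125+(y+.5)/5-.5),z)[:2]
D=np.array([g(*q,.066) for q in [(333,71),(484,202),(448,397),(258,462),(105,331),(146,138)]])
C0=D.mean(0)
def f(p):
    a=p[2]-np.arange(6)*np.pi/3   # order clockwise in image
    return (D-np.c_[p[0]+p[3]*np.cos(a),p[1]+p[3]*np.sin(a)]).ravel()
a0=np.arctan2(*(D[0]-C0)[::-1])
r=least_squares(f,[*C0,a0,.125]);print(r.x,np.degrees(r.x[2]),np.abs(r.fun).max())
C=r.x[:2];print('D',D.round(3))
for n,q in dict(knob=(295,267,.058),cup=(183,235,.104),ptr=(510,478,.016),bowl=(370,175,.086),jar=(333,362,.104)).items():
    P=g(*q);v=P-C;print(n,P.round(4),np.hypot(*v).round(4),np.degrees(np.arctan2(v[1],v[0])).round(1))
for n,q in dict(tip=(515,548),L=(583,470),orange=(0,0)).items():
    print(n,g(*q,.012))
for n,q in dict(tamper=(345,230,.084),orange=(344,178,.04),jug=(124,220,.09),pcup=(122,143,.09)).items(): print(n,ray(c,q[:2],q[2])[:2].round(3))
s=np.load('side0.npz')
h=lambda x,y,z:ray(s,(240+(x+.5)/6-.5,165+(y+.5)/5.94-.5),z)[:2]
for n,q in dict(knob=(428,250,.058),ptr=(196,478,.016),d1=(286,312,.081),d2=(549,330,.081),d3=(680,230,.081),d4=(182,199,.081),d5=(323,112,.081)).items():
    P=h(*q);v=P-C;print('side',n,P.round(4),np.hypot(*v).round(4),np.degrees(np.arctan2(v[1],v[0])).round(1))
E
```

```text
[ 0.58453125  0.03381844 -0.20544562  0.12484799] -11.771167041758954 0.0014208037203480295
D [[ 0.708  0.009]
 [ 0.623 -0.084]
 [ 0.501 -0.059]
 [ 0.462  0.059]
 [ 0.546  0.153]
 [ 0.667  0.126]]
knob [0.5852 0.0344] 0.0009 41.4
cup [0.5981 0.1012] 0.0687 78.6
ptr [ 0.4545 -0.0991] 0.186 -134.4
bowl [ 0.6371 -0.0133] 0.0706 -41.8
jar [0.5186 0.0112] 0.0697 -161.1
tip [ 0.4102546  -0.10148059]
L [ 0.45918219 -0.14596641]
orange [0.77262678 0.22497689]
tamper [ 0.416 -0.226]
orange [ 0.584 -0.235]
jug [0.457 0.443]
pcup [0.696 0.454]
side knob [0.5866 0.0327] 0.0023 -29.8
side ptr [ 0.4574 -0.1046] 0.188 -132.6
side d1 [ 0.5033 -0.0635] 0.1268 -129.9
side d2 [ 0.6242 -0.0902] 0.1302 -72.2
side d3 [0.7075 0.0023] 0.127 -14.4
side d4 [0.4638 0.0543] 0.1225 170.4
side d5 [0.5466 0.1474] 0.1198 108.5
```

>>> move_arm(
  increments=[
    [[0,0.21,-0.155,0,0,0,0],[0,0.42,-0.31,0,0,0,0],[0,0.62,-0.46,0,0,0,0],[0,0.83,-0.61,0,0,0,0]],
  ],
)

```text
time: 0.43
tool_pos: [0.2871, -0.4036, 0.404]
ee_rot: [-3.14, 0.0, 0.448]
wrist_force: [-0.7, 0.5, -0.2]
width: 0.071
```

>>> move_arm(
  increments=[
    [[0,0.21,-0.155,0,0,0,0],[0,0.42,-0.31,0,0,0,0],[0,0.62,-0.46,0,0,0,0],[0,0.83,-0.61,0,0,0,0]],
  ],
)

```text
time: 0.77
tool_pos: [0.3355, -0.3124, 0.4042]
ee_rot: [-3.141, 0.0, 0.449]
wrist_force: [0.0, 0.1, -0.8]
width: 0.0441
```

>>> move_arm(
  increments=[
    [[0,0.21,-0.155,0,0,0,0],[0,0.42,-0.31,0,0,0,0],[0,0.62,-0.46,0,0,0,0],[0,0.83,-0.61,0,0,0,0]],
  ],
)

```text
time: 1.1
tool_pos: [0.3838, -0.2214, 0.4042]
ee_rot: [-3.141, 0.0, 0.449]
wrist_force: [0.2, 0.5, 0.4]
width: 0.0173
```

>>> move_arm(
  increments=[
    [[0,0.21,-0.155,0,0,0,0],[0,0.42,-0.31,0,0,0,0],[0,0.62,-0.46,0,0,0,0],[0,0.83,-0.61,0,0,0,0]],
  ],
)

```text
time: 1.43
tool_pos: [0.4321, -0.1304, 0.4042]
ee_rot: [-3.141, 0.001, 0.449]
wrist_force: [1.2, -0.1, 1.1]
width: 0.0007
```

>>> move_arm(
  increments=[
    [[0,0.21,-0.155,0.25,0,0,0],[0,0.42,-0.31,0.5,0,0,0],[0,0.62,-0.46,0.6,0,0,-0.05],[0,0.81,-0.62,0.7,0,0,-0.092],[0,0.81,-0.62,0.7,0,0,-0.092]],
  ],
)

```text
time: 1.85
tool_pos: [0.4782, -0.0375, 0.3313]
ee_rot: [-3.136, 0.003, 0.6]
wrist_force: [-0.7, 0.5, 0.3]
width: 0.0004
```

Run:
```python
from bench import robot
import cv2,numpy as np
o=robot.get_obs();print(o['time'],o['tool_pos'],np.degrees(o['ee_rot']),o['width'])
yaw=o['ee_rot'][2];d=np.array([.4775,-.0392])-o['tool_pos'][:2]
print('toolxy need',d@[np.cos(yaw),np.sin(yaw)],d@[np.sin(yaw),-np.cos(yaw)])
p,_=robot.snapshot('side');cv2.imwrite('pics/s1.png',p[:,:,::-1])
```

```text
1.85 [ 0.47815832 -0.03752803  0.33125829] [-1.79671211e+02  1.57656035e-01  3.43491830e+01] 0.0003815446422155585
toolxy need -0.0014869049202603606 0.0010089589489016481
```

View pics/s1.png

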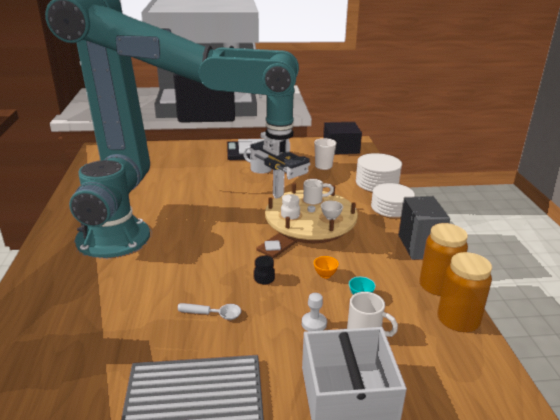

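The side view shows the shut fingertips at about (278,190) px, just above the near-left rim and clear of the jar. I'm descending now.

>>> move_arm(
  increments=[
    [[0,-0.015,0,0.12,0,0,0],[0,-0.015,0,0.25,0,0,0],[0,-0.015,0,0.37,0,0,0],[0,-0.015,0,0.5,0,0,0],[0,-0.015,0,0.62,0,0,0],[0,-0.015,0,0.7,0,0,0],[0,-0.015,0,0.75,0,0,0],[0,-0.015,0,0.75,0,0,0]],
  ],
)

```text
time: 2.57
tool_pos: [0.4762, -0.042, 0.2583]
ee_rot: [-3.14, 0.002, 0.592]
wrist_force: [-0.1, 0.8, -0.6]
width: 0.0004
```

Run:
```python
from bench import robot
import cv2,numpy as np
o=robot.get_obs();print(o['time'],o['tool_pos'],np.degrees(o['ee_rot']),o['wrist_force'])
v=o['tool_pos'][:2]-[.5853,.0335];print(np.hypot(*v),np.degrees(np.arctan2(v[1],v[0])))
p,_=robot.snapshot('side');c=p[165:265,240:370,::-1];cv2.imwrite('pics/s2.png',cv2.resize(c,None,fx=5,fy=5,interpolation=cv2.INTER_CUBIC))
for k in range(1,9):
    f=np.radians(1.5*k);print(k,(1.3*(1-np.cos(f))).round(4),(1.3*np.sin(f)).round(4),(-1.5*k/90))
```

```text
2.5667 [ 0.4761603  -0.04199033  0.25831681] [-1.79912440e+02  1.02913337e-01  3.39219699e+01] [-0.1418692   0.83900835 -0.55080063]
0.1327036752393109 -145.32895854550398
1 0.0004 0.034 -0.016666666666666666
2 0.0018 0.068 -0.03333333333333333
3 0.004 0.102 -0.05
4 0.0071 0.1359 -0.06666666666666667
5 0.0111 0.1697 -0.08333333333333333
6 0.016 0.2034 -0.1
7 0.0218 0.2369 -0.11666666666666667
8 0.0284 0.2703 -0.13333333333333333
```

View pics/s2.png

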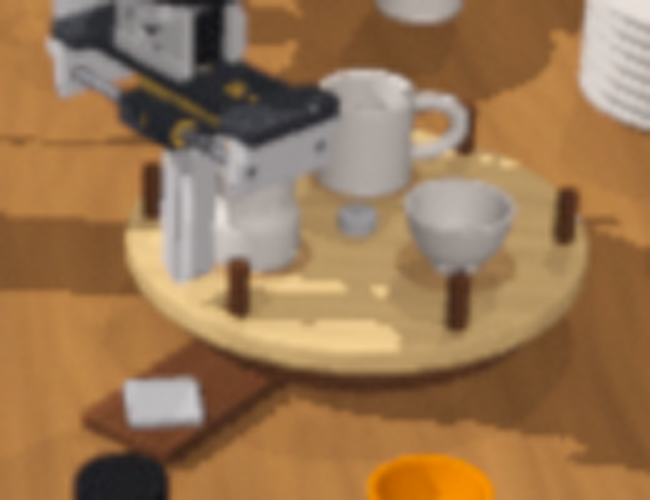

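The crop shows the fingertips just left of the dowel at (240,290), clear of the jar and pointing in the right direction. I'll start pushing along the arc.

>>> move_arm(
  increments=[
    [[0,0.0,0.034,0,0,0,-0.0167],[0,0.002,0.068,0,0,0,-0.0333],[0,0.004,0.102,0,0,0,-0.05],[0,0.007,0.136,0,0,0,-0.0667],[0,0.011,0.17,0,0,0,-0.0833],[0,0.016,0.203,0,0,0,-0.1],[0,0.022,0.237,0,0,0,-0.1167],[0,0.028,0.27,0,0,0,-0.1333]],
  ],
)

```text
time: 3.28
tool_pos: [0.4944, -0.0623, 0.2608]
ee_rot: [3.141, -0.001, 0.804]
wrist_force: [-1.6, 0.7, 0.0]
width: 0.0003
```

```bash
cat > st.py <<'E'
from bench import robot
import cv2,numpy as np,sys
o=robot.get_obs();print(o['time'],o['tool_pos'].round(4),np.degrees(o['ee_rot']).round(1),o['wrist_force'].round(1))
v=o['tool_pos'][:2]-[.5853,.0335];print('r,th',np.hypot(*v),np.degrees(np.arctan2(v[1],v[0])))
if len(sys.argv)>1:
    p,_=robot.snapshot('side');c=p[145:265,240:370,::-1];cv2.imwrite(sys.argv[1],cv2.resize(c,None,fx=5,fy=5,interpolation=cv2.INTER_CUBIC))
E
python3 st.py pics/s3.png
```

```text
3.2833 [ 0.4944 -0.0623  0.2608] [ 1.80e+02 -1.00e-01  4.61e+01] [-1.6  0.7  0. ]
r,th 0.13212516451794562 -133.4976836774744
```

View pics/s3.png

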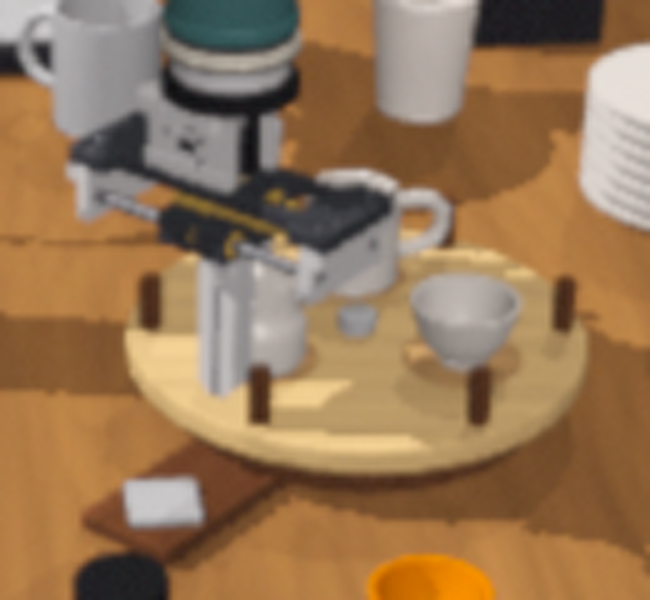

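The finger is against the dowel at (260,395) and the disc is turning, with the crockery standing. I'll continue.

>>> move_arm(
  increments=[
    [[0,0.0,0.034,0,0,0,-0.0167],[0,0.002,0.068,0,0,0,-0.0333],[0,0.004,0.102,0,0,0,-0.05],[0,0.007,0.136,0,0,0,-0.0667],[0,0.011,0.17,0,0,0,-0.0833],[0,0.016,0.203,0,0,0,-0.1],[0,0.022,0.237,0,0,0,-0.1167],[0,0.028,0.27,0,0,0,-0.1333]],
  ],
)

```text
time: 4.0
tool_pos: [0.5156, -0.079, 0.2607]
ee_rot: [3.141, -0.0, 1.013]
wrist_force: [-1.2, 1.5, 1.7]
width: 0.0005
```

>>> move_arm(
  increments=[
    [[0,0.0,0.034,0,0,0,-0.0167],[0,0.002,0.068,0,0,0,-0.0333],[0,0.004,0.102,0,0,0,-0.05],[0,0.007,0.136,0,0,0,-0.0667],[0,0.011,0.17,0,0,0,-0.0833],[0,0.016,0.203,0,0,0,-0.1],[0,0.022,0.237,0,0,0,-0.1167],[0,0.028,0.27,0,0,0,-0.1333]],
  ],
)

```text
time: 4.67
tool_pos: [0.54, -0.091, 0.2606]
ee_rot: [3.141, -0.0, 1.222]
wrist_force: [-1.3, 1.0, 1.7]
width: 0.0006
```

>>> move_arm(
  increments=[
    [[0,0.0,0.034,0,0,0,-0.0167],[0,0.002,0.068,0,0,0,-0.0333],[0,0.004,0.102,0,0,0,-0.05],[0,0.007,0.136,0,0,0,-0.0667],[0,0.011,0.17,0,0,0,-0.0833],[0,0.016,0.203,0,0,0,-0.1],[0,0.022,0.237,0,0,0,-0.1167],[0,0.028,0.27,0,0,0,-0.1333]],
  ],
)

```text
time: 5.33
tool_pos: [0.5663, -0.0977, 0.2607]
ee_rot: [3.141, 0.0, 1.431]
wrist_force: [-1.8, 0.7, 1.3]
width: 0.0003
```

```bash
python3 st.py pics/s4.png
```

```text
5.3333 [ 0.5663 -0.0977  0.2607] [180.   0.  82.] [-1.8  0.7  1.3]
r,th 0.13253080797903302 -98.23335186674791
```

View pics/s4.png

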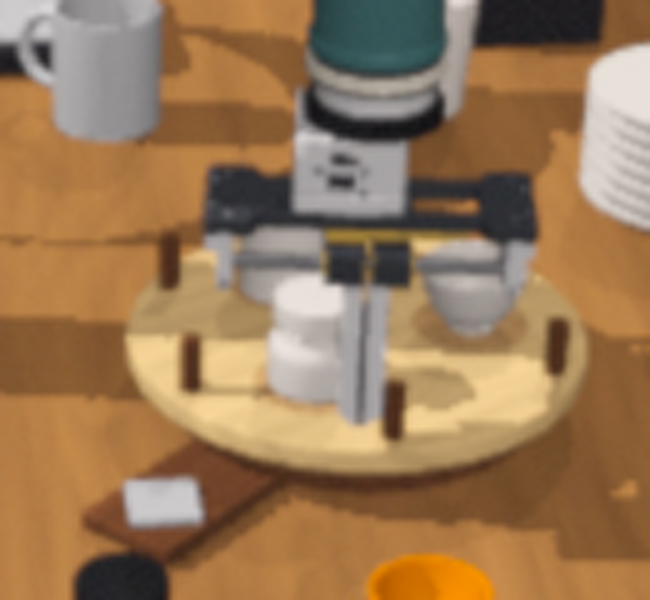

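The push is steady and all pieces are upright. I have about 105° still to go.

>>> move_arm(
  increments=[
    [[0,0.0,0.034,0,0,0,-0.0167],[0,0.002,0.068,0,0,0,-0.0333],[0,0.004,0.102,0,0,0,-0.05],[0,0.007,0.136,0,0,0,-0.0667],[0,0.011,0.17,0,0,0,-0.0833],[0,0.016,0.203,0,0,0,-0.1],[0,0.022,0.237,0,0,0,-0.1167],[0,0.028,0.27,0,0,0,-0.1333]],
  ],
)

```text
time: 6.05
tool_pos: [0.5937, -0.0987, 0.2598]
ee_rot: [3.142, 0.0, 1.643]
wrist_force: [-1.7, 0.5, 2.2]
width: 0.0002
```

>>> move_arm(
  increments=[
    [[0,0.0,0.034,0,0,0,-0.0167],[0,0.002,0.068,0,0,0,-0.0333],[0,0.004,0.102,0,0,0,-0.05],[0,0.007,0.136,0,0,0,-0.0667],[0,0.011,0.17,0,0,0,-0.0833],[0,0.016,0.203,0,0,0,-0.1],[0,0.022,0.237,0,0,0,-0.1167],[0,0.028,0.27,0,0,0,-0.1333]],
  ],
)

```text
time: 6.72
tool_pos: [0.6204, -0.0939, 0.2596]
ee_rot: [-3.142, 0.0, 1.852]
wrist_force: [-1.7, -1.0, 0.3]
width: 0.0006
```

>>> move_arm(
  increments=[
    [[0,0.0,0.034,0,0,0,-0.0167],[0,0.002,0.068,0,0,0,-0.0333],[0,0.004,0.102,0,0,0,-0.05],[0,0.007,0.136,0,0,0,-0.0667],[0,0.011,0.17,0,0,0,-0.0833],[0,0.016,0.203,0,0,0,-0.1],[0,0.022,0.237,0,0,0,-0.1167],[0,0.028,0.27,0,0,0,-0.1333]],
  ],
)

```text
time: 7.38
tool_pos: [0.6456, -0.0837, 0.2596]
ee_rot: [-3.142, 0.0, 2.062]
wrist_force: [-1.6, -1.0, 0.4]
width: 0.0009
```

>>> move_arm(
  increments=[
    [[0,0.0,0.034,0,0,0,-0.0167],[0,0.002,0.068,0,0,0,-0.0333],[0,0.004,0.102,0,0,0,-0.05],[0,0.007,0.136,0,0,0,-0.0667],[0,0.011,0.17,0,0,0,-0.0833],[0,0.016,0.203,0,0,0,-0.1],[0,0.022,0.237,0,0,0,-0.1167],[0,0.028,0.27,0,0,0,-0.1333]],
  ],
)

```text
time: 8.05
tool_pos: [0.6681, -0.0685, 0.2596]
ee_rot: [-3.142, 0.0, 2.271]
wrist_force: [-0.6, -1.7, -0.3]
width: 0.0002
```

```bash
python3 st.py pics/s5.png
```

```text
8.05 [ 0.6681 -0.0685  0.2596] [-180.     0.   130.1] [-0.6 -1.7 -0.3]
r,th 0.13132901724961307 -50.9330954846418
```

View pics/s5.png

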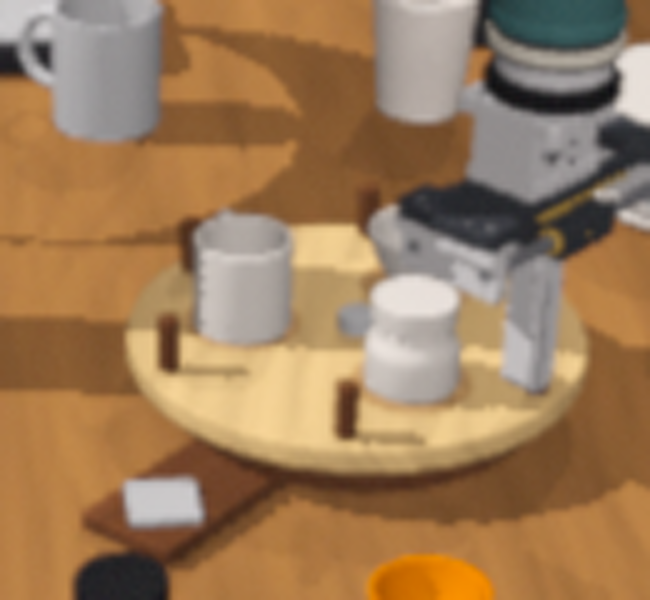

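The cup is now at the left (243,280) and everything stands upright. Four more arcs, then I'll measure.

>>> move_arm(
  increments=[
    [[0,0.0,0.034,0,0,0,-0.0167],[0,0.002,0.068,0,0,0,-0.0333],[0,0.004,0.102,0,0,0,-0.05],[0,0.007,0.136,0,0,0,-0.0667],[0,0.011,0.17,0,0,0,-0.0833],[0,0.016,0.203,0,0,0,-0.1],[0,0.022,0.237,0,0,0,-0.1167],[0,0.028,0.27,0,0,0,-0.1333]],
  ],
)

```text
time: 8.77
tool_pos: [0.6869, -0.0489, 0.2597]
ee_rot: [-3.142, 0.0, 2.48]
wrist_force: [-1.0, -1.4, -0.3]
width: 0.0006
```

>>> move_arm(
  increments=[
    [[0,0.0,0.034,0,0,0,-0.0167],[0,0.002,0.068,0,0,0,-0.0333],[0,0.004,0.102,0,0,0,-0.05],[0,0.007,0.136,0,0,0,-0.0667],[0,0.011,0.17,0,0,0,-0.0833],[0,0.016,0.203,0,0,0,-0.1],[0,0.022,0.237,0,0,0,-0.1167],[0,0.028,0.27,0,0,0,-0.1333]],
  ],
)

```text
time: 9.43
tool_pos: [0.7014, -0.026, 0.2597]
ee_rot: [3.142, 0.001, 2.69]
wrist_force: [1.0, -1.8, -0.7]
width: 0.0003
```

>>> move_arm(
  increments=[
    [[0,0.0,0.034,0,0,0,-0.0167],[0,0.002,0.068,0,0,0,-0.0333],[0,0.004,0.102,0,0,0,-0.05],[0,0.007,0.136,0,0,0,-0.0667],[0,0.011,0.17,0,0,0,-0.0833],[0,0.016,0.203,0,0,0,-0.1],[0,0.022,0.237,0,0,0,-0.1167],[0,0.028,0.27,0,0,0,-0.1333]],
  ],
)

```text
time: 10.1
tool_pos: [0.7106, -0.0003, 0.2598]
ee_rot: [3.142, 0.0, 2.899]
wrist_force: [0.3, -1.7, -0.4]
width: 0.0004
```

>>> move_arm(
  increments=[
    [[0,0.0,0.034,0,0,0,-0.0167],[0,0.002,0.068,0,0,0,-0.0333],[0,0.004,0.102,0,0,0,-0.05],[0,0.007,0.136,0,0,0,-0.0667],[0,0.011,0.17,0,0,0,-0.0833],[0,0.016,0.203,0,0,0,-0.1],[0,0.022,0.237,0,0,0,-0.1167],[0,0.028,0.27,0,0,0,-0.1333]],
  ],
)

```text
time: 10.77
tool_pos: [0.7143, 0.0266, 0.2597]
ee_rot: [3.142, 0.0, 3.109]
wrist_force: [1.5, -1.3, 0.4]
width: 0.0008
```

```bash
python3 st.py pics/s6.png
python3 - <<'E'
from bench import robot
import cv2,numpy as np
p,d=robot.snapshot('top');c=p[125:240,200:325,::-1];cv2.imwrite('pics/t6.png',cv2.resize(c,None,fx=5,fy=5,interpolation=cv2.INTER_CUBIC))
E
```

```text
10.7667 [0.7143 0.0266 0.2597] [180.    0.  178.1] [ 1.5 -1.3  0.4]
r,th 0.12923011309580298 -3.079282570950404
```

View pics/s6.png

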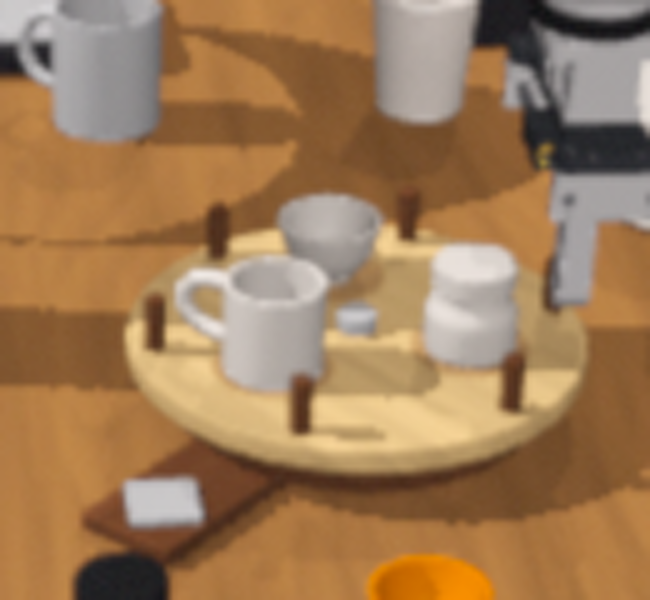

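View pics/t6.png

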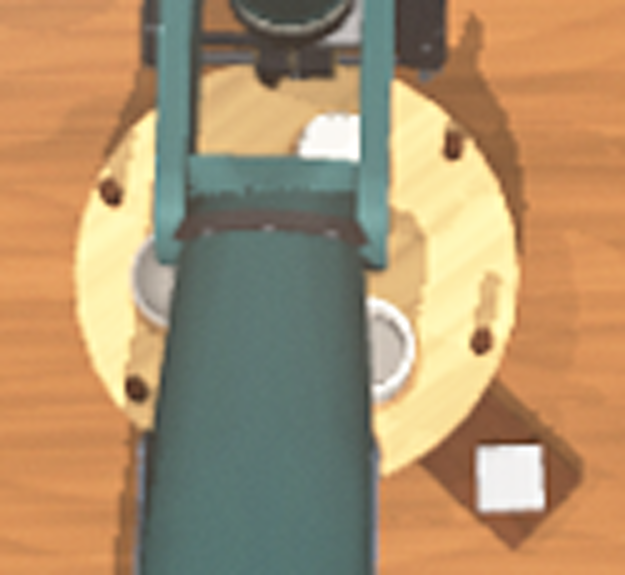

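The cup is near (385,350) in the top crop and still short of the pointer line. Four dowels are visible, so I can compute the turntable angle from them.

Run:
```python
import numpy as np
from h import *
c=np.load('top0.npz')
g=lambda x,y,z:ray(c,(200+(x+.5)/5-.5,125+(y+.5)/5-.5),z)[:2]
C=[.5848,.0337]
for q in [(112,192),(454,145),(481,341),(137,388)]:
    v=g(*q,.066)-C;a=np.degrees(np.arctan2(v[1],v[0]));print(a,np.hypot(*v),(a-(-11.77))%60)
P=g(*(510,478),.016)-C;print(np.degrees(np.arctan2(P[1],P[0])))
```

```text
67.0015390026401 0.12390683448851275 18.771539002640097
-53.21143355602754 0.1248088255693456 18.558566443972452
-113.41750846765358 0.12429905407438124 18.35249153234642
127.1296127811809 0.1244897660840749 18.899612781180906
-134.44697451083871
```

>>> move_arm(
  increments=[
    [[0,0.0,0.028,0,0,0,-0.0139],[0,0.001,0.057,0,0,0,-0.0278],[0,0.003,0.091,0,0,0,-0.0444],[0,0.005,0.119,0,0,0,-0.0583],[0,0.008,0.147,0,0,0,-0.0722],[0,0.011,0.17,0,0,0,-0.0833],[0,0.013,0.185,0,0,0,-0.0906],[0,0.014,0.192,0,0,0,-0.0944]],
  ],
)

```text
time: 11.53
tool_pos: [0.7134, 0.0457, 0.2596]
ee_rot: [-3.142, -0.0, -3.028]
wrist_force: [0.2, -1.0, 0.5]
width: 0.0006
```

```bash
python3 st.py
python3 - <<'E'
from bench import robot
import cv2,numpy as np
p,d=robot.snapshot('top');c=p[125:240,200:325,::-1];cv2.imwrite('pics/t7.png',cv2.resize(c,None,fx=5,fy=5,interpolation=cv2.INTER_CUBIC))
E
```

```text
11.5333 [0.7134 0.0457 0.2596] [-180.    -0.  -173.5] [ 0.2 -1.   0.5]
r,th 0.1287256767692764 5.456468673589911
```

View pics/t7.png

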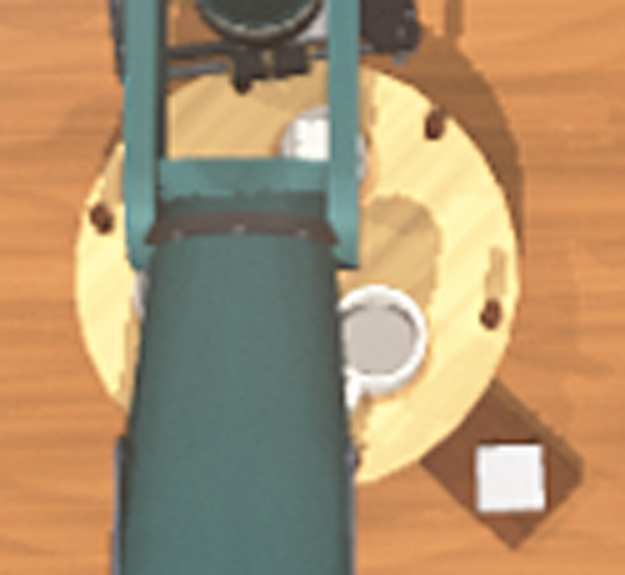

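The cup at (382,337) is now nearly in line with the knob and the pointer at (510,478). I'm backing the finger off and lifting to check unobstructed.

>>> move_arm(
  increments=[
    [[0,0,-0.05,0,0,0,0],[0,0,-0.1,0,0,0,0],[0,-0.05,-0.15,0,0,0,0],[0,-0.05,-0.15,-0.2,0,0,0],[0,-0.05,-0.15,-0.4,0,0,0],[0,-0.05,-0.15,-0.6,0,0,0],[0,-0.05,-0.15,-0.8,0,0,0],[0,-0.05,-0.15,-1.0,0,0,0]],
  ],
)

```text
time: 12.25
tool_pos: [0.7206, 0.0305, 0.3606]
ee_rot: [3.141, 0.0, -3.03]
wrist_force: [-1.4, 0.6, -0.3]
width: 0.0008
```

```bash
python3 st.py
python3 - <<'E'
from bench import robot
import cv2,numpy as np
from h import *
c=np.load('top0.npz')
g=lambda x,y,z:ray(c,(200+(x+.5)/5-.5,125+(y+.5)/5-.5),z)[:2]
C=[.5848,.0337]
for q in [(102,217),(435,125),(491,313)]:
    v=g(*q,.066)-C;a=np.degrees(np.arctan2(v[1],v[0]));print(a,np.hypot(*v),(a-(-11.77))%60)
p,d=robot.snapshot('top');cc=p[125:240,200:325,::-1];cv2.imwrite('pics/t8.png',cv2.resize(cc,None,fx=5,fy=5,interpolation=cv2.INTER_CUBIC))
p,d=robot.snapshot('side');cc=p[145:265,240:370,::-1];cv2.imwrite('pics/s8.png',cv2.resize(cc,None,fx=5,fy=5,interpolation=cv2.INTER_CUBIC))
E
```

```text
12.25 [0.7206 0.0305 0.3606] [ 180.     0.  -173.6] [-1.4  0.6 -0.3]
r,th 0.13529247246874024 -1.285127919984589
74.81854980936042 0.12472245901858212 26.588549809360416
-45.20051169788899 0.12447880488223331 26.56948830211101
-104.83153408544652 0.12482031254532777 26.938465914553475
```

View pics/t8.png

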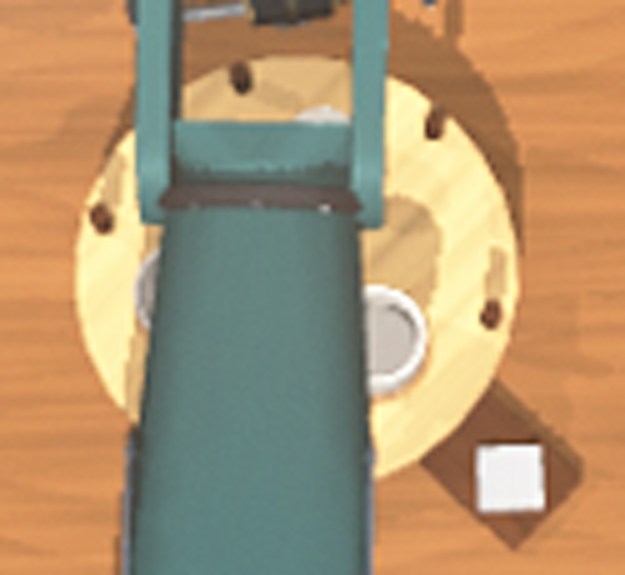

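View pics/s8.png

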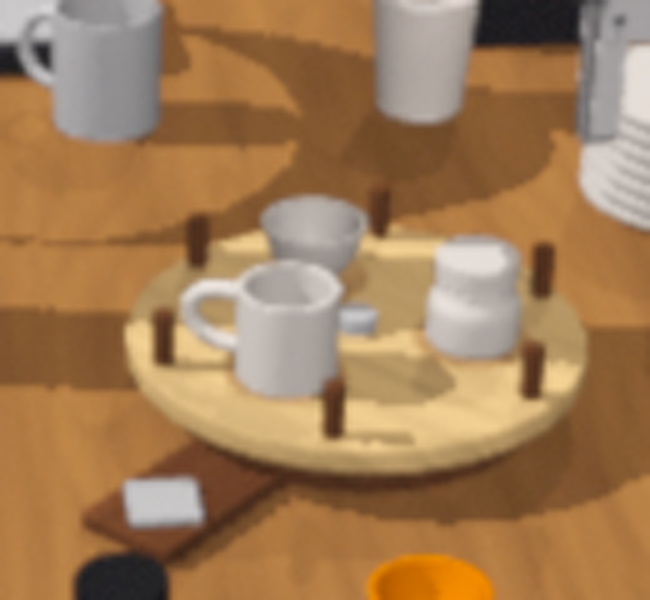

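Run:
```python
from bench import robot
import numpy as np
from h import *
c=np.load('top0.npz')
g=lambda x,y,z:ray(c,(200+(x+.5)/5-.5,125+(y+.5)/5-.5),z)[:2]
C=np.array([.5848,.0337])
A=lambda v:(np.degrees(np.arctan2(v[1],v[0])).round(1),np.hypot(*v).round(4))
print('cup',A(g(378,338,.104)-C),'ptr',A(g(510,478,.016)-C),'tongue end',A((g(515,548,.012)+g(583,470,.012))/2-C))
s=np.load('side0.npz')
h=lambda x,y,z:ray(s,(240+(x+.5)/5-.5,145+(y+.5)/5-.5),z)[:2]
k=h(358,313,.058);print('side cup',A(h(290,284,.104)-k),'ptr',A(h(163,502,.016)-k))
```

```text
cup (np.float64(-136.2), np.float64(0.0721)) ptr (np.float64(-134.4), np.float64(0.1861)) tongue end (np.float64(-133.6), np.float64(0.2175))
side cup (np.float64(-137.5), np.float64(0.0658)) ptr (np.float64(-134.1), np.float64(0.1862))
```

```bash
python3 -c "
from bench import robot
print(robot.close_job())"
```

```text
the job is handed in; nothing more can be done
None
```

I turned the carousel about 147° anticlockwise, and the cup now stands behind the pointer, inside the 12 mm tolerance. I did it in one slow push with the shut fingertips against one dowel, then backed off and lifted clear. I handed the job in shortly after 12 s of robot time; no verdict was reported.

- **Alignment:** the estimates disagree slightly, but all put the cup 1–4 mm off the pointer line.
  - From the dowel angles the cup is at about -135.1°, against -134.4° to -133.6° for the pointer line. That is about 1 mm off the line.
  - Reading the cup's rim directly gave -136.2° from the top camera and -137.5° from the side camera. That is 2–4 mm off.
- **Crockery:** the last side picture shows cup, bowl and jar upright on their patches. I judged this by eye and did not measure their distance from the patch centres.
- **Contact and forces:** wrist force stayed at about 2.5 N or less at the end of every move. I saw no contact with the crockery, and the gripper was clear of everything when I handed in.
- **Other things on the counter:** I saw nothing disturbed and the arm passed well above everything. I did not measure their positions again, and the last crops show only part of the counter.
- **At rest:** the dowels were in the same place in the top picture before and after I lifted away.

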